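# Interlock a specimen tote on the tilted stand and close its gate

### The job

Stack the blue specimen tote on the grey tote that is fixed to the tilted stand, turned end for end so that the two yellow ends are opposite and it locks onto the grey tote's lugs instead of nesting down inside. Set it down without dropping it or tipping it over, and let go; then push the spokes of the star wheel round, anticlockwise seen from above, until the red gate arm is fully closed across the low end of the stack. Leave everything else on the counter where it is.

Things in the scene. Friction and masses are not known exactly. Their poses are not given: they have to be found in the camera images.
- blue_tote: Loose blue open tote, 180 long (x) x 60 wide (y) x 64 high, about 0.3 kg, vials fixed inside. Origin: centre of its underside, z up; yellow end at -x. It starts level on the counter, the yellow end roughly towards the robot. Upper half (z 32 to 64): straight 3 mm walls, 60 wide outside, grippable across; 54 x 174 inside. Lower half: a foot 48 wide, 168 long.
- blue_yellow_end (a point): Centre of the blue tote's yellow end wall, at (-90, 0, 48) in its frame; above it a yellow lip, 5 thick, juts out to x = -100 just under the rim. Under this end the foot has one middle toe (18 wide); under the plain end it has two corner toes. The toes reach down to z = 0.
- base_tote: Empty grey tote of the same shape, fixed on a stand tilted 28 degrees. Origin: centre of its underside; yellow end at -x, the low end, towards the robot. x runs uphill, z is normal to the slope and leans towards the robot. The stand's sloping plate spans x -130 to 110, y -50 to 140 at z = 0.
- base_seat (a point): Point at (0, 0, 56) in the grey tote's frame, level with the tops of its lugs, 8 below its rim (two corner lugs at the yellow end, one middle lug at the plain end). The blue tote's origin comes here, up to 3 mm off (play all round), when turned end for end: toes on lugs, foot caught in the rim. The same way round, its toes pass the lugs and it nests 22 deeper.
- wheel_hub (a point): On the star wheel's axis, in the plane of the spokes, at (-108, 105, 125) in the grey tote's frame, with its orientation; axis along z. Hub radius 19; four bar spokes of radius 5, 67 long from the axis, 90 degrees apart, ending in 18 mm red balls (reach 71). A red gate arm 100 long, 14 high, on the same hub lies 28 to 42 below the spokes' plane.
- gate (a joint): Turn of star wheel and gate arm together, rad: 0 = open (arm along the grey tote's +y, away from the stack), 3.14 = closed at its stop (arm along -y, across the stack's low end). Grows anticlockwise seen from above. Spokes stand at this value + 0, 90, 180, 270 degrees, anticlockwise from the grey tote's +x. Stays where left; about 3 N at a spoke turns it.
- white_tote: Loose white empty tote, same shape as the blue one; a bystander. Origin: centre of its underside.
- bottle: White bottle with blue cap, 64 diameter, 170 high; bystander. Origin: centre of its underside.
- jar: Amber jar, 72 diameter, 80 high; bystander. Origin: centre of its underside.
- dish: Steel bowl, 110 diameter, 35 high; bystander. Origin: centre of its underside.
- glove_box: Blue carton 80 x 200 x 70 high; bystander. Origin: centre of its underside.
- tube_rack: Orange rack of sample tubes, 100 x 200 x 92 high; bystander. Origin: centre of its underside.
Things that resemble listed ones, but are neither listed nor needed, are in the scene too. Leave any green look-alike of the blue_tote alone.

How it is judged:
By the outcome, as a careful person would: the job done as asked, in the order asked, and still so for the second after the job is handed in, with the robot touching nothing.
It also fails if it takes over 58 s, if anything falls off the work surface, if the arm or the gripper's body presses on something with over 40 N, if the wrist force passes 120 N, or if a joint passes its speed limit or range.

### The arm

A 6-joint arm with a two-finger parallel gripper is mounted at the origin on the work surface. World frame = base frame: x ahead of the robot, y to its left, z up, the work surface at z = 0. Lengths are in m, angles in rad, forces in N, time in s.
With the tool pointing down it reaches from about 0.375 to 0.9 m from the base axis. Payload 3.1 kg.
Tool frame: the origin (TCP) lies midway between the tips of the shut fingers; the grasp point (between the pads) lies 19 mm behind it (manip.hold_point_z is the distance from the TCP to the grasp point, in m); x points along the fingers, y is the direction in which the jaws open and shut, and the axes are right-handed (so a half turn about x gives the same grasp; the last joint's range is limited). The gripper opens to 85 mm and grips with 20 to 120 N. Pads are 22 mm wide; open, the fingers measure 114 mm over their backs; the gripper's body (76 mm by 85 mm) begins 54 mm behind the grasp point. The pads swing forward as they close: fully open they stand 13 mm farther back than shut.
Start: joints at [0.99, 0.527, 1.433, -0, 1.181, -0.178], TCP at [0.245, 0.575, 0.231] pointing down, gripper open.
Joint ranges: [-3.08, 3.08], [-0.75, 2.2], [0.22, 2.44], [-1.43, 4.57], [0, 2.65], [-2.85, 2.85]. Speed limits (rad/s): [2.79, 2.79, 3.14, 3.14, 3.14, 3.14].

### API

Orientations are given as a unit quaternion [x, y, z, w].
In Python, from station import manip, snapshot gives the robot as it stands.
- The arm moves only by the shell command python3 -m crank 'ROWS' [FORCE]. ROWS is JSON, a list of rows, each a list of 5 numbers: the finger opening in m, from 0 to 0.0854, then the shift along the tool's x, y, z in m, then the turn about the tool's x in rad. In form: [[grip, tx, ty, tz, yaw], ...]. A call has 1 to 5 rows; each row shifts and turns the commanded pose from where the row before left it, along the tool's axes as they then stand; what a row does not reach is not made up. A row lasts 1/10 s, in which the tool goes at most 50 mm and 8.59 degrees, less where a joint would pass 70% of its speed; a pose out of reach is approached as far as the arm can. A call is refused whole if a number of a shift passes 0.05 or a number of a turn 0.15, either way. A call with a gripper value outside its range is refused whole. The fingers move at their own pace and stop on an object; FORCE is the grip in N (left out, the last holds). Time passes only in rows, so rows that do not move let the fingers close. It gives the time, the measured TCP pose, the force and the opening at its end, in the units of the state.
- manip.sense(): the state, without advancing time (a new reading comes with each control period).
- snapshot(name): name is "scene" or "top" or "wrist"; returns a dict with "image" (420x560x3 uint8, blue, green, red), "range_z" (420x560 float32, m along the optical axis (not along the pixel's ray), 0 where there is no reading), "vertical_fov" (degrees; the focal length in pixels is half the picture's height over the tangent of half this angle, whatever the lens; pixels are square), "cx", "cy" (the principal point, pixels), "distortion" ([k1, k2, p1, p2, k3] as OpenCV has them; the pictures are not rectified), "extrinsics" (4x4, takes a point from world to camera coordinates); the wrist camera has in their place "T_tool_cam" (4x4, takes a point from camera to tool coordinates, whose origin is the TCP and whose axes are the tool frame's). Camera axes: x right, y up, looking along -z (the intrinsics and any distortion apply to the point x, -y, -z); pixel columns grow to the right and rows downward; lengths in m; the calibration is good to about 2 mm. A picture is of the moment at which its call begins: read the wrist's pose just before it.
- manip.sign_off(): hands the job in, once; it reports no verdict.
The state is a dict: "t": time; "q": joint angles; "qd": joint speeds; "tau": joint torques, N m; "tcp_pos": TCP position; "tool_rot": TCP orientation; "force": force on the tool from outside, world axes, zero at the start; "ft_torque": the same for the moment, N m; "finger_gap": opening from 0.0 (shut) to 1.0 (fully open).
Only numpy, scipy, OpenCV 4.12 (cv2) and the standard library are available. Lean on these libraries where they do the work, as an engineer would, in place of code of your own. Each camera call takes 0.05 s, during which the arm holds its last target.

## Working session

There is one attempt and no reset: what is moved stays moved. The work goes in short steps, Python scripts to look and compute and a shell command to move; the robot and the scene stay as the last step left them, time stands still between calls to the robot, and variables do not carry over. Pictures are saved under pics/ and viewed, and the job is handed in when it is done.

```bash
ls; mkdir -p pics
cat > h.py <<'E'
import numpy as np, cv2
from station import manip, snapshot
from scipy.spatial.transform import Rotation as R
def snap(n):
    st=manip.sense(); s=snapshot(n); s['st']=st
    f=s['image'].shape[0]/2/np.tan(np.radians(s['vertical_fov'])/2)
    s['K']=np.array([[f,0,s['cx']],[0,f,s['cy']],[0,0,1.]])
    if 'extrinsics' in s: s['Twc']=np.linalg.inv(np.array(s['extrinsics']))
    else:
        T=np.eye(4);T[:3,:3]=R.from_quat(st['tool_rot']).as_matrix();T[:3,3]=st['tcp_pos']
        s['Twc']=T@np.array(s['T_tool_cam'])
    return s
def ray(s,uv):
    p=cv2.undistortPoints(np.array(uv,float).reshape(-1,1,2),s['K'],np.array(s['distortion'],float)).reshape(-1,2)
    return np.c_[p[:,0],-p[:,1],-np.ones(len(p))]
def pts(s,uv):   # depth -> world
    uv=np.array(uv,float).reshape(-1,2); d=s['range_z'][uv[:,1].astype(int),uv[:,0].astype(int)]
    c=ray(s,uv)*d[:,None]
    return c@s['Twc'][:3,:3].T+s['Twc'][:3,3]
def onplane(s,uv,n,p0):
    d=ray(s,uv)@s['Twc'][:3,:3].T; o=s['Twc'][:3,3]; n=np.array(n,float)
    t=((np.array(p0)-o)@n)/(d@n); return o+d*t[:,None]
def proj(s,P):
    P=np.array(P,float).reshape(-1,3); T=np.linalg.inv(s['Twc']); c=P@T[:3,:3].T+T[:3,3]
    c=c*[1,-1,-1]
    return cv2.projectPoints(c,np.zeros(3),np.zeros(3),s['K'],np.array(s['distortion'],float))[0].reshape(-1,2)
E
python3 - <<'E'
from h import *
import pickle
for n in ('scene','top','wrist'):
    s=snap(n); pickle.dump(s,open(n+'0.pkl','wb')); cv2.imwrite(f'pics/{n}0.png',s['image'])
    print(n,s['vertical_fov'],s['cx'],s['cy'],s['distortion'],np.round(s['Twc'],3).tolist())
st=manip.sense();print(st, manip.hold_point_z)
E
```

```text
pics
scene 54.27517375544627 274.44828988265243 214.2278750820878 [-0.09980874  0.          0.          0.          0.        ] [[-0.859, -0.433, 0.273, 0.917], [0.512, -0.711, 0.483, 0.559], [-0.016, 0.554, 0.832, 1.131], [0.0, 0.0, 0.0, 1.0]]
top 53.406566051119526 282.2529734523806 206.57912019695362 [-0.10871293  0.          0.          0.          0.        ] [[-0.014, 0.991, -0.132, 0.431], [-1.0, -0.015, -0.008, -0.044], [-0.01, 0.132, 0.991, 1.327], [0.0, 0.0, 0.0, 1.0]]
wrist 58.85843308150574 280.8087427341612 203.4244856978074 [-0.01919426  0.          0.          0.          0.        ] [[0.392, -0.885, -0.251, 0.182], [0.92, 0.377, 0.107, 0.602], [-0.0, -0.273, 0.962, 0.373], [0.0, 0.0, 0.0, 1.0]]
{'t': 0.15, 'q': array([ 9.89490766e-01,  5.28250937e-01,  1.43359371e+00, -2.22906986e-05,
        1.18138903e+00, -1.78496975e-01]), 'qd': array([ 0.00159905, -0.00250353, -0.0039559 ,  0.00021789,  0.00194931,
        0.00142578]), 'tau': array([ 8.02162431e-04, -4.42744052e+01, -1.78275239e+01, -2.08898773e-04,
        5.58091429e-03, -8.25941214e-06]), 'tcp_pos': array([0.24467938, 0.57453085, 0.23056399]), 'tool_rot': array([ 0.14090897,  0.69302251, -0.14199202,  0.69260575]), 'force': array([ 0.14713662, -0.45783035, -1.11752242]), 'ft_torque': array([ 0.00909105, -0.00718779,  0.01950341]), 'finger_gap': 1.0003598769069286} 0.0187
```

View pics/scene0.png

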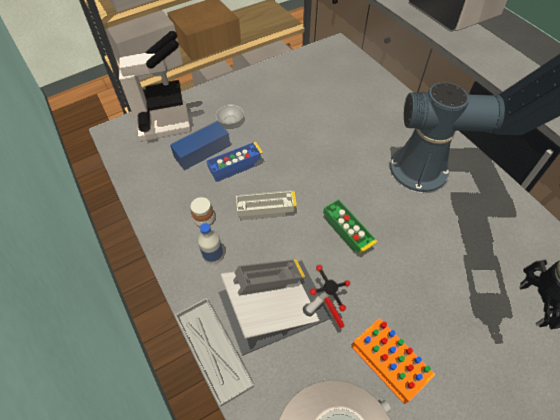

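View pics/top0.png

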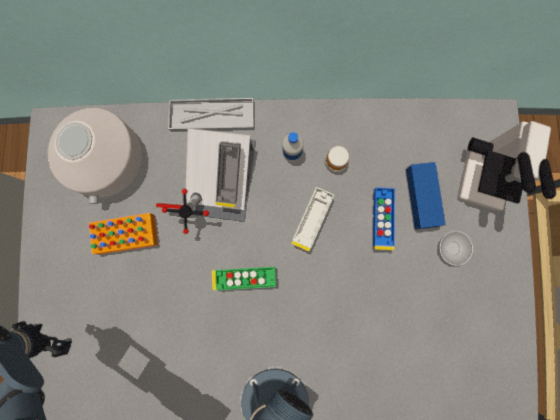

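View pics/wrist0.png

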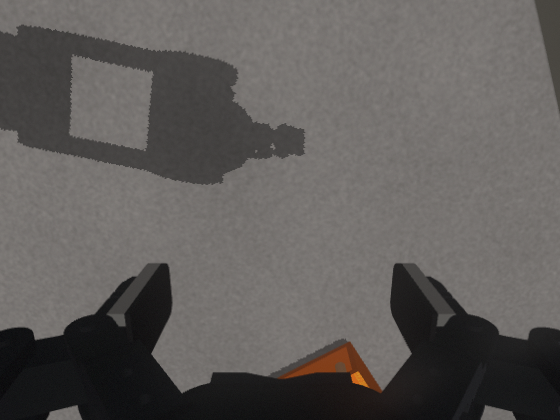

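Run:
```python
from h import *
import pickle
s=pickle.load(open('top0.pkl','rb')); im=s['image']
c=cv2.resize(im[120:300,140:460],None,fx=2.5,fy=2.5,interpolation=cv2.INTER_CUBIC); cv2.imwrite('pics/topcrop.png',c)
def rect(s,mask):
    cs,_=cv2.findContours(mask,cv2.RETR_EXTERNAL,cv2.CHAIN_APPROX_NONE); return max(cs,key=cv2.contourArea)
hsv=cv2.cvtColor(im,cv2.COLOR_BGR2HSV)
sub=np.zeros(im.shape[:2],np.uint8); sub[180:260,368:402]=255
m=cv2.inRange(hsv,(100,100,50),(130,255,255))&sub
y=cv2.inRange(hsv,(20,120,90),(35,255,255))
cn=rect(s,cv2.morphologyEx(m|(y&sub),cv2.MORPH_CLOSE,np.ones((9,9))))
P=onplane(s,cn.reshape(-1,2),[0,0,1],[0,0,.064]); r=cv2.minAreaRect(P[:,:2].astype(np.float32)*1000); print('blue top rect mm',r)
for nm,b in (('blueY',(180,260,368,402)),('greyY',(190,220,205,245))):
    q=np.argwhere(y[b[0]:b[1],b[2]:b[3]]>0)[:,::-1]+[b[2],b[0]]
    W=pts(s,q); print(nm,len(q),q.mean(0),np.median(W,0))
for uv in [(228,150),(218,172),(240,172),(228,200),(200,150),(185,211),(245,150),(200,185)]:
    print(uv,np.round(pts(s,[uv])[0],3))
```

```text
blue top rect mm ((560.0427856445312, -342.2129821777344), (64.95176696777344, 190.8391571044922), 87.2451400756836)
blueY 66 [383.18181818 247.74242424] [ 0.46878968 -0.33625747  0.06155303]
greyY 58 [225.03448276 204.18965517] [0.60718367 0.13891064 0.08239428]
(228, 150) [0.763 0.125 0.127]
(218, 172) [0.698 0.155 0.122]
(240, 172) [0.709 0.095 0.069]
(228, 200) [0.621 0.132 0.072]
(200, 150) [0.774 0.215 0.096]
(185, 211) [0.581 0.247 0.14 ]
(245, 150) [0.77  0.077 0.098]
(200, 185) [0.675 0.225 0.041]
```

View pics/topcrop.png

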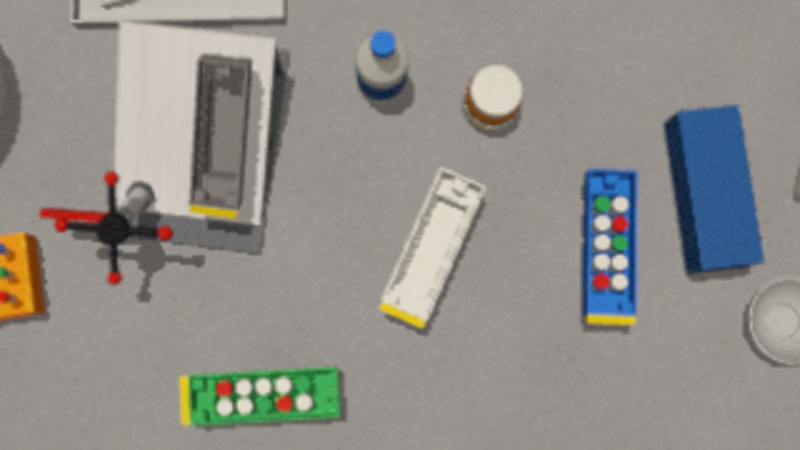

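```bash
cat >> h.py <<'E'
def plan(target=None,ydir=None):
    """print remaining shift in current tool axes, and yaw turn to have tool y along ydir (world angle deg, mod 180)"""
    st=manip.sense(); M=R.from_quat(st['tool_rot']).as_matrix()
    print('t %.2f'%st['t'],'tcp',np.round(st['tcp_pos'],4),'q6 %.3f'%st['q'][5],'F',np.round(st['force'],1),'gap %.4f'%(st['finger_gap']*.0854),'x',np.round(M[:,0],3),'yang %.2f'%np.degrees(np.arctan2(M[1,1],M[0,1])),'zang %.2f'%np.degrees(np.arctan2(M[1,2],M[0,2])))
    if target is not None: print(' tool shift mm',np.round(M.T@(np.array(target)-st['tcp_pos'])*1000,1))
    return st,M
E
python3 - <<'E'
from h import *
plan([.49,-.34,.26])
print(np.round(pickle.load(open('wrist0.pkl','rb'))['T_tool_cam'],3)) if 0 else None
import pickle
print(np.round(pickle.load(open('wrist0.pkl','rb'))['T_tool_cam'],3))
E
```

```text
t 0.15 tcp [0.2447 0.5745 0.2306] q6 -0.178 F [ 0.1 -0.5 -1.1] gap 0.0854 x [-0.001 -0.001 -1.   ] yang 66.92 zang -23.08
 tool shift mm [ -28.4 -745.2  584.2]
[[-0.002  0.273 -0.962 -0.143]
 [ 1.     0.001 -0.002  0.   ]
 [ 0.    -0.962 -0.273 -0.068]
 [ 0.     0.     0.     1.   ]]
```

```bash
r='[[0.0854,-0.0014,-0.037,0.029,0],[0.0854,-0.0014,-0.037,0.029,0],[0.0854,-0.0014,-0.037,0.029,0],[0.0854,-0.0014,-0.037,0.029,0],[0.0854,-0.0014,-0.037,0.029,0]]'
python3 -m crank '[[0.0854,-0.0014,-0.037,0.029,0],[0.0854,-0.0014,-0.037,0.029,0],[0.0854,-0.0014,-0.037,0.029,0],[0.0854,-0.0014,-0.037,0.029,0],[0.0854,-0.0014,-0.037,0.029,0]]'
python3 -m crank '[[0.0854,-0.0014,-0.037,0.029,0],[0.0854,-0.0014,-0.037,0.029,0],[0.0854,-0.0014,-0.037,0.029,0],[0.0854,-0.0014,-0.037,0.029,0],[0.0854,-0.0014,-0.037,0.029,0]]'
python3 -m crank '[[0.0854,-0.0014,-0.037,0.029,0],[0.0854,-0.0014,-0.037,0.029,0],[0.0854,-0.0014,-0.037,0.029,0],[0.0854,-0.0014,-0.037,0.029,0],[0.0854,-0.0014,-0.037,0.029,0]]'
python3 -c "
from h import *
plan([.49,-.34,.26])"
```

```text
t: 0.65
tcp_pos: [0.3058, 0.3462, 0.2382]
tool_rot: [0.141, 0.693, -0.141, 0.693]
force: [1.2, 0.1, -0.6]
finger_gap: 0.999
t: 1.15
tcp_pos: [0.3667, 0.1191, 0.2455]
tool_rot: [0.141, 0.693, -0.141, 0.693]
force: [1.0, -0.2, 0.7]
finger_gap: 1.001
t: 1.65
tcp_pos: [0.4276, -0.1081, 0.2524]
tool_rot: [0.142, 0.693, -0.142, 0.693]
force: [1.2, -0.2, 0.1]
finger_gap: 0.998
t 1.65 tcp [ 0.4276 -0.1081  0.2524] q6 -1.670 F [ 1.2 -0.2  0.1] gap 0.0852 x [ 0.  0. -1.] yang 66.88 zang -23.12
 tool shift mm [  -7.7 -188.7  148.5]
```

```bash
python3 -m crank '[[0.0854,-0.0014,-0.037,0.029,0],[0.0854,-0.0014,-0.037,0.029,0],[0.0854,-0.0014,-0.037,0.029,0],[0.0854,-0.0014,-0.037,0.029,0],[0.0854,-0.0014,-0.037,0.029,0]]'
python3 -m crank '[[0.0854,0,0,0,-0.12],[0.0854,0,0,0,-0.12],[0.0854,0,0,0,-0.11],[0.0854,0,0,0,0]]'
python3 - <<'E'
from h import *
import pickle
plan()
s=snap('wrist'); pickle.dump(s,open('wrist1.pkl','wb')); cv2.imwrite('pics/wrist1.png',s['image'])
E
```

```text
t: 2.15
tcp_pos: [0.4884, -0.335, 0.259]
tool_rot: [0.142, 0.693, -0.141, 0.693]
force: [0.8, -0.2, -0.3]
finger_gap: 0.999
t: 2.55
tcp_pos: [0.4882, -0.3332, 0.2588]
tool_rot: [0.019, 0.707, -0.019, 0.707]
force: [0.1, -1.3, -0.5]
finger_gap: 1.001
t 2.55 tcp [ 0.4882 -0.3332  0.2588] q6 -2.305 F [ 0.1 -1.3 -0.5] gap 0.0855 x [-0.001  0.001 -1.   ] yang 86.95 zang -3.05
```

View pics/wrist1.png

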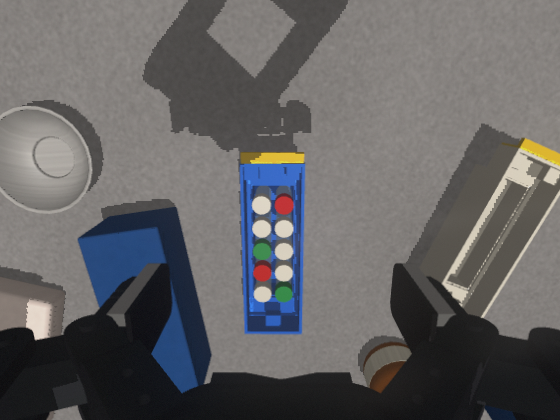

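```bash
cat >> h.py <<'E'
def tote(s,box,col,zr=.064):
    im=s['image'];hsv=cv2.cvtColor(im,cv2.COLOR_BGR2HSV); sub=np.zeros(im.shape[:2],np.uint8); sub[box[1]:box[3],box[0]:box[2]]=255
    m=cv2.inRange(hsv,*col)&sub; y=cv2.inRange(hsv,(18,110,80),(38,255,255))&sub
    return m,y
E
python3 - <<'E'
from h import *
import pickle
s=pickle.load(open('wrist1.pkl','rb'))
m,y=tote(s,(225,140,320,345),((100,90,40),(130,255,255)))
mm=cv2.morphologyEx(m|y,cv2.MORPH_CLOSE,np.ones((15,15)))
cn=max(cv2.findContours(mm,0,1)[0],key=cv2.contourArea).reshape(-1,2)
# points with depth at rim height
Z=pts(s,cn); print(np.percentile(Z[:,2],[5,25,50,75,95]))
P=onplane(s,cn+0.0,[0,0,1],[0,0,.064])[:,:2]*1000
print(cv2.minAreaRect(P.astype(np.float32)))
ys=np.argwhere(y>0)[:,::-1]; print('yellow',np.median(pts(s,ys),0),len(ys))
# long edges: fit per row left/right
rows=range(170,330,6);L=[];Rr=[]
for r in rows:
    c=np.where(mm[r]>0)[0]; L.append((c[0],r));Rr.append((c[-1]+1,r))
for E_ in (L,Rr):
    p=onplane(s,np.array(E_)-.5,[0,0,1],[0,0,.064])
    a=np.polyfit(p[:,0],p[:,1],1); print('edge slope deg',np.degrees(np.arctan(a[0])),'y at .565',np.polyval(a,.565), 'rms',np.std(p[:,1]-np.polyval(a,p[:,0])))
E
```

```text
[-0.0001892   0.06207449  0.06355903  0.06428625  0.065106  ]
((561.5103759765625, -345.07183837890625), (60.54489517211914, 189.7676239013672), 86.84413146972656)
yellow [ 0.47178406 -0.34000713  0.06289562] 723
edge slope deg -3.2059033498295713 y at .565 -0.37540157986014233 rms 0.00031084630429746937
edge slope deg -3.19519285967057 y at .565 -0.31494723783147427 rms 0.0002743927888429233
```

```bash
python3 -m crank '[[0.0854,0.03,-0.002,0.026,0.002],[0.0854,0.03,-0.002,0.026,0],[0.0854,0.035,-0.004,0.027,0],[0.0854,0.045,0,0,0],[0.0854,0.045,0,0,0]]'
python3 -c "
from h import *
plan([.5665,-.3454,.027])"
```

```text
t: 3.1
tcp_pos: [0.5682, -0.3455, 0.0731]
tool_rot: [0.019, 0.706, -0.02, 0.707]
force: [0.2, -0.7, -0.4]
finger_gap: 0.998
t 3.10 tcp [ 0.5682 -0.3455  0.0731] q6 -2.229 F [ 0.2 -0.7 -0.4] gap 0.0853 x [ 0.002 -0.001 -1.   ] yang 86.78 zang -3.22
 tool shift mm [46.1  0.1 -1.7]
```

```bash
python3 -m crank '[[0.0854,0.026,0,-0.001,0],[0.0854,0.02,0,0,0],[0.055,0,0,0,0],[0.05,0,0,0,0],[0.05,0,0,0,0]]' 45
python3 -m crank '[[0.05,0,0,0,0],[0.05,0,0,0,0]]'
python3 -c "
from h import *
plan([.5665,-.3454,.027])"
```

```text
t: 3.6
tcp_pos: [0.5667, -0.346, 0.0296]
tool_rot: [0.019, 0.706, -0.02, 0.707]
force: [-0.5, -1.0, -2.8]
finger_gap: 0.694
t: 3.8
tcp_pos: [0.5662, -0.3456, 0.0292]
tool_rot: [0.019, 0.706, -0.02, 0.707]
force: [0.1, 0.5, -1.6]
finger_gap: 0.692
t 3.80 tcp [ 0.5662 -0.3456  0.0292] q6 -2.232 F [ 0.1  0.5 -1.6] gap 0.0591 x [ 0.001 -0.001 -1.   ] yang 86.85 zang -3.15
 tool shift mm [2.2 0.2 0.2]
```

```bash
python3 -m crank '[[0.05,-0.02,0,0,0],[0.05,-0.04,0,0,0],[0.05,-0.045,0,0,0],[0.05,-0.045,0,0,0],[0.05,-0.045,0,0,0]]'
python3 -m crank '[[0.05,-0.015,0.04,0.006,0],[0.05,-0.015,0.04,0.006,0],[0.05,-0.015,0.04,0.006,0],[0.05,-0.015,0.04,0.006,0],[0.05,-0.015,0.04,0.006,0]]'
python3 -m crank '[[0.05,-0.015,0.04,0.006,0],[0.05,-0.015,0.04,0.006,0],[0.05,-0.015,0.04,0.006,0],[0.05,0,0,0,0]]'
python3 - <<'E'
from h import *
import pickle
plan()
s=snap('wrist'); pickle.dump(s,open('wrist2.pkl','wb')); cv2.imwrite('pics/wrist2.png',s['image'])
E
```

```text
t: 4.3
tcp_pos: [0.5655, -0.345, 0.2254]
tool_rot: [0.019, 0.707, -0.019, 0.707]
force: [-0.3, -0.6, -2.9]
finger_gap: 0.696
t: 4.8
tcp_pos: [0.6064, -0.1455, 0.2993]
tool_rot: [0.02, 0.707, -0.02, 0.707]
force: [-0.5, 0.3, -2.1]
finger_gap: 0.697
t: 5.2
tcp_pos: [0.6326, -0.0229, 0.3465]
tool_rot: [0.018, 0.705, -0.016, 0.709]
force: [-0.2, -0.9, -3.5]
finger_gap: 0.695
t 5.20 tcp [ 0.6326 -0.0229  0.3465] q6 -1.737 F [-0.2 -0.9 -3.5] gap 0.0594 x [ 0.006  0.002 -1.   ] yang 87.21 zang -2.79
```

View pics/wrist2.png

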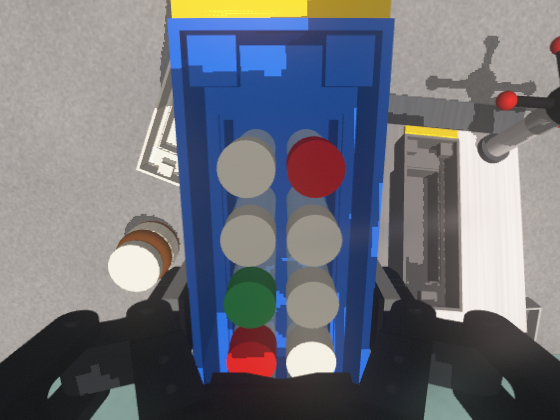

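Run:
```python
from h import *
import pickle
s=pickle.load(open('wrist2.pkl','rb')); im=s['image']
cv2.imwrite('pics/w2crop.png',cv2.resize(im[20:330,365:560],None,fx=1.9*1.0,fy=1.9,interpolation=cv2.INTER_CUBIC))
u,v=np.meshgrid(np.arange(472,515),np.arange(175,295)); W=pts(s,np.c_[u.ravel(),v.ravel()])
c=np.median(W,0); 
for _ in range(5):
    _,_,V=np.linalg.svd(W-W.mean(0)); n=V[2]*np.sign(V[2][2]); d=(W-W.mean(0))@n; W=W[abs(d)<max(.002,2*np.std(d))]
print('plate n',n,'tilt',np.degrees(np.arccos(n[2])),'az downhill',np.degrees(np.arctan2(n[1],n[0])),'c',W.mean(0),np.std(d))
# heights above plate over the tote region
cc=W.mean(0)
for r in range(125,320,8):
    U=np.arange(388,475,3); P=pts(s,np.c_[U,0*U+r]); print(r,' '.join('%3d'%x for x in np.round((P-cc)@n*1000)))
print(np.arange(388,475,3))
```

```text
plate n [-0.46523108  0.06496418  0.88280218] tilt 28.017740883858362 az downhill 172.05070377955866 c [0.73504961 0.22871285 0.07318588] 0.0007791385570750854
125   0   0   1   0  -1   1  63  62  -4  -3  -3  -4  -1  -3  -1  -2  -1  -4  -1  -2  -2  -1  -1  -1  -1  -1   0  -1   1
133   0   0   0  -1   0   0  64  64  63  62  63  63  64  64  64  62  62  63  62  63  63  63  62  64  -2   0  -1   2   1
141   0   1   2  42  52  61  64  56  56  56  51  54  55  55  56  56  56  59  59  60  60  61  62  63   0   1   1   0   0
149   1   1  32  44  52  62  63  56  56  56  34  33  35  35  36  36  36  52  56  58  55  56  58  64   1   0   0   1   0
157   0   1  32  41  52  61  64  34  33  33  35  35  33  32  35  33  34  47  49  50  50  50  56  64   0  -1   0  -1   0
165   0   1  32  43  53  61  63  33  33  35  34  34  34  35  34  34  34  35  34  38  44  51  58  63   0   1  -1   0   1
173   1   7  35  42  52  62  63  14  15  17  18  19  20  20  22  24  28  31  33  37  43  49  57  64   0   0   2   1   0
181   1   7  36  43  53  62  65   4   4   3   4   4   5   4  12  20  28  32  33  37  44  50  57  62 
[... 1478 characters left out ...]
0 299 300  34  34  34  34  36  33  34  35  33  34  34  35  34  35  43  48  55  61  64  -1   0  -1   0
293 313 314 313 313 305 306 305 306  36  33  49  56  55  55  56  56  56  33  35  34  43  49  54  61  64  -1   1   0   0
301 316 315 316 318 319 320 320 323 323 323 321  56  56  57  56  55  56  34  34  38  42  49  56  59  64   0   1  -1  -2
309 316 323 322 322 324 324 324 325 326 326 328 326 324 324 323 324  64  64  64  64  65  63  64  64  64   0   1   0   0
317 326 326 327 326 326 327 327 327 328 328 327 327 328 326 327 329 318  -1  -1  -1   0   0   1   0  -1   0 327 328 328
[388 391 394 397 400 403 406 409 412 415 418 421 424 427 430 433 436 439
 442 445 448 451 454 457 460 463 466 469 472]
```

View pics/w2crop.png

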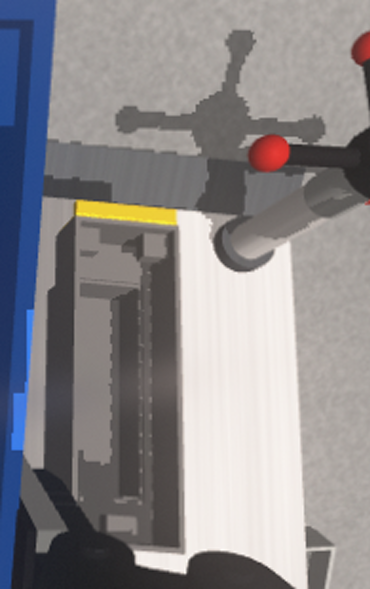

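Run:
```python
from h import *
import pickle
s=pickle.load(open('wrist2.pkl','rb'))
n0=np.array([-0.46523108,0.06496418,0.88280218]); cc=np.array([0.73504961,0.22871285,0.07318588])
v,u=np.mgrid[100:330,385:480]; H=((pts(s,np.c_[u.ravel(),v.ravel()])-cc)@n0*1000).reshape(u.shape)
rim=cc+n0*.064
R_=[];L_=[]
for r in range(150,306,3):
    h=H[r-100]; 
    j=[i for i in range(len(h)-2) if h[i]>59 and h[i]<70 and abs(h[i+1])<5 and u[0,i]>445]
    if j: R_.append((u[0,j[-1]]+.5,r))
    j=[i for i in range(len(h)-2) if 60<h[i]<68 and h[i+1]<58 and u[0,i]<415]   # left rim inner edge
    if j: L_.append((u[0,j[0]]+.5,r))
Bt=[]; Tp=[]
for c in range(440,458):
    h=H[:,c-385]
    j=[i for i in range(len(h)-1) if 59<h[i]<70 and abs(h[i+1])<6 and v[i,0]>290]; 
    if j: Bt.append((c,v[j[-1],0]+.5))
for c in range(410,458):
    h=H[:,c-385]
    j=[i for i in range(1,len(h)) if 58<h[i]<70 and abs(h[i-1])<6 and v[i,0]<150]
    if j: Tp.append((c,v[j[0],0]-.5))
# frame
az=np.radians(-7.95); 
ez=n0/np.linalg.norm(n0); ex=np.cross(np.cross(ez,[np.cos(az),np.sin(az),0]),ez); ex/=np.linalg.norm(ex); ey=np.cross(ez,ex)
loc=lambda P:np.c_[(P-rim)@ex,(P-rim)@ey]*1000
for nm,E in (('Rout(+y)',R_),('Lin',L_)):
    p=loc(onplane(s,E,n0,rim)); a=np.polyfit(p[:,0],p[:,1],1); res=p[:,1]-np.polyval(a,p[:,0]); k=abs(res)<1.5*np.std(res)+.1; a=np.polyfit(p[k,0],p[k,1],1)
    print(nm,len(E),'slope deg',np.degrees(np.arctan(a[0])),'y0',a[1],'rms',np.std(p[k,1]-np.polyval(a,p[k,0])),'xr',p[:,0].min(),p[:,0].max(), 'y@-40',np.polyval(a,-40))
for nm,E in (('plain end',Bt),('lip',Tp)):
    p=loc(onplane(s,E,n0,rim)); a=np.polyfit(p[:,1],p[:,0],1); print(nm,len(E),'slope',np.degrees(np.arctan(a[0])),np.median(p[:,0]),'y',np.median(p[:,1]),np.std(p[:,0]))
print('rim',rim,'ex',ex,'ey',ey)
```

```text
Rout(+y) 51 slope deg -0.1896421087689574 y0 -74.36862345579274 rms 0.28761991873567944 xr -76.09036203342411 82.45863413626253 y@-40 -74.23622780437661
Lin 45 slope deg -0.1328895104926273 y0 -131.04926063559435 rms 0.2400060001956079 xr -70.62266379836612 66.37865791299411 y@-40 -130.95648608925788
plain end 17 slope 0.31385746721409463 90.06973690860004 y -88.51496976902803 0.2545379042895219
lip 48 slope -0.11271137510923446 -99.33753802630271 y -101.66642148448376 0.3323951574631969
rim [0.70527482 0.23287056 0.12968522] ex [ 0.87431727 -0.12210242  0.46974494] ey [1.38308876e-01 9.90389143e-01 6.53517670e-06]
```

```bash
python3 -m crank '[[0.05,0,0,0,0.147],[0.05,0,0,0,0.147],[0.05,0,0,0,0.147],[0.05,0,0,0,0.147],[0.05,0,0,0,0.147]]'
python3 -m crank '[[0.05,0,0,0,0.147],[0.05,0,0,0,0.147],[0.05,0,0,0,0.147],[0.05,0,0,0,0.147],[0.05,0,0,0,0.147]]'
python3 -m crank '[[0.05,0,0,0,0.147],[0.05,0,0,0,0.147],[0.05,0,0,0,0.147],[0.05,0,0,0,0.147],[0.05,0,0,0,0.147]]'
python3 -m crank '[[0.05,0,0,0,0.147],[0.05,0,0,0,0.147],[0.05,0,0,0,0.147],[0.05,0,0,0,0.147],[0.05,0,0,0,0.147]]'
python3 -m crank '[[0.05,0,0,0,0.147],[0.05,0,0,0,0.147],[0.05,0,0,0,0]]'
cat >> h.py <<'E'
az=np.radians(-8.1)
n=np.array([-np.sin(np.radians(28))*np.cos(az),-np.sin(np.radians(28))*np.sin(az),np.cos(np.radians(28))])
ex=np.array([np.cos(np.radians(28))*np.cos(az),np.cos(np.radians(28))*np.sin(az),np.sin(np.radians(28))]); ey=np.cross(n,ex)
n0=np.array([-0.46523108,0.06496418,0.88280218])
rimc=np.array([0.70527482,0.23287056,0.12968522])+.0003*np.array([.87431727,-.12210242,.46974494])-.1042*np.array([.138308876,.990389143,0])
seat=rimc-.008*n; base=rimc-.064*n
def b2w(x,y,z): return base+(x*ex+y*ey+z*n)/1000
def w2b(P): d=(np.array(P)-base)*1000; return np.array([d@ex,d@ey,d@n])
def tcp_for(phi,xc=82,lift=0,k=22,h=51.2):
    a=np.radians(phi); g=np.array([xc,0])-84*np.array([np.cos(a),-np.sin(a)])+h*np.array([np.sin(a),np.cos(a)])
    return seat+(g[0]*ex+g[1]*n)/1000+np.array([0,0,(lift-k)/1000])
E
python3 - <<'E'
from h import *
print(base,seat,ey,b2w(-108,105,125))
plan(tcp_for(28,80,30))
for p in (28,20,14,7,0): print(p,tcp_for(p,80))
E
```

```text
t: 5.75
tcp_pos: [0.6304, -0.0298, 0.3426]
tool_rot: [0.274, 0.652, -0.275, 0.651]
force: [-0.6, 0.8, -2.8]
finger_gap: 0.695
t: 6.25
tcp_pos: [0.6304, -0.0298, 0.3426]
tool_rot: [0.49, 0.51, -0.491, 0.509]
force: [-0.2, -0.6, -3.2]
finger_gap: 0.694
t: 6.75
tcp_pos: [0.6304, -0.0298, 0.3426]
tool_rot: [-0.64, -0.299, 0.641, -0.299]
force: [0.1, 0.1, -2.7]
finger_gap: 0.691
t: 7.25
tcp_pos: [0.6304, -0.0298, 0.3426]
tool_rot: [-0.705, -0.049, 0.706, -0.049]
force: [-0.8, -0.3, -3.4]
finger_gap: 0.696
t: 7.55
tcp_pos: [0.6305, -0.0297, 0.3427]
tool_rot: [-0.705, 0.053, 0.706, 0.052]
force: [-0.6, 0.5, -2.9]
finger_gap: 0.694
[0.72087176 0.12540184 0.0733175 ] [0.69484363 0.12910619 0.12276256] [0.14090123 0.99002366 0.        ] [0.58316088 0.25105907 0.13298302]
t 7.55 tcp [ 0.6305 -0.0297  0.3427] q6 1.496 F [-0.6  0.5 -2.9] gap 0.0592 x [-0.002 -0.    -1.   ] yang -98.51 zang 171.49
 tool shift mm [ 123.  -166.5  -26.9]
28 [0.68161277 0.13098922 0.18952029]
20 [0.67536752 0.13187805 0.17733147]
14 [0.6718202  0.13238291 0.16767799]
7 [0.66897096 0.13278841 0.1560167 ]
0 [0.66754993 0.13299066 0.14409159]
```

Run:
```python
from h import *
import pickle
plan()
s=snap('wrist'); pickle.dump(s,open('wrist3.pkl','wb')); im=s['image'].copy()
P=np.array([b2w(x,y,64) for x,y in ((90,30),(90,-30),(-90,-30),(-90,30),(-100,-30),(-100,30))]); print(proj(s,P))
for p in proj(s,P): cv2.circle(im,tuple(int(round(a)) for a in p),2,(0,0,255),-1)
for p in proj(s,[b2w(-108,105,125),b2w(-37,105,125)]): cv2.circle(im,tuple(int(round(a)) for a in p),2,(0,255,0),-1)
cv2.imwrite('pics/wrist3.png',im)
```

```text
t 7.55 tcp [ 0.6305 -0.0297  0.3427] q6 1.496 F [-0.6  0.5 -2.9] gap 0.0592 x [-0.002 -0.    -1.   ] yang -98.51 zang 171.49
[[ 30.50057552  38.72043671]
 [105.90229427  37.32389549]
 [159.19428623 203.01157423]
 [105.80461361 203.37584676]
 [161.25917466 209.36681394]
 [108.73388102 209.70837819]]
```

View pics/wrist3.png

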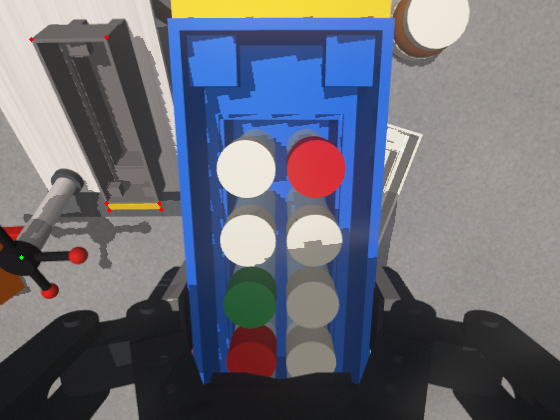

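Run:
```python
import cv2
im=cv2.imread('pics/wrist3.png'); cv2.imwrite('pics/w3c.png',cv2.resize(im[10:220,10:190],None,fx=2.8,fy=2.8,interpolation=cv2.INTER_NEAREST))
```

```text
(no output)
```

View pics/w3c.png

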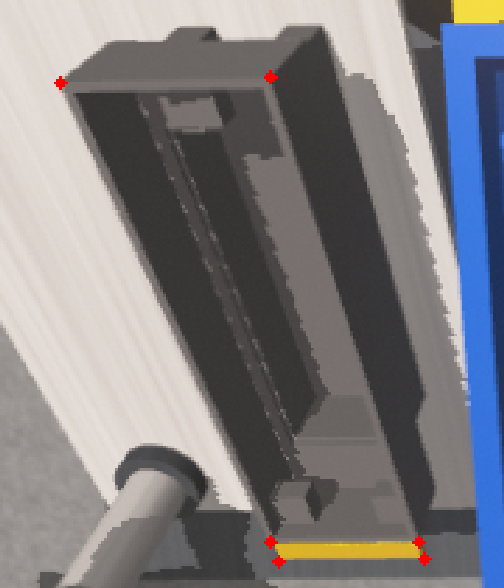

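```bash
python3 -m crank '[[0.05,0.01,-0.037,-0.006,-0.007],[0.05,0.025,-0.037,-0.006,0],[0.05,0.03,-0.036,-0.006,0],[0.05,0.03,-0.036,-0.006,0],[0.05,0.028,-0.02,-0.003,0]]' 30
python3 -m crank '[[0.05,0,0,0,0],[0.05,0,0,0,0],[0.05,0,0,0,0]]'
python3 - <<'E'
from h import *
import pickle
plan(tcp_for(28,80,8))
s=snap('scene'); pickle.dump(s,open('scene1.pkl','wb')); cv2.imwrite('pics/scene1.png',cv2.resize(s['image'][180:380,180:400],None,fx=3,fy=3,interpolation=cv2.INTER_CUBIC))
E
```

```text
t: 8.1
tcp_pos: [0.6817, 0.1344, 0.2187]
tool_rot: [-0.705, 0.048, 0.706, 0.048]
force: [0.6, 0.1, -2.5]
finger_gap: 0.696
t: 8.4
tcp_pos: [0.6825, 0.1307, 0.2218]
tool_rot: [0.706, -0.05, -0.704, -0.049]
force: [0.3, -0.4, -2.9]
finger_gap: 0.695
t 8.40 tcp [0.6825 0.1307 0.2218] q6 1.740 F [ 0.3 -0.4 -2.9] gap 0.0593 x [ 0.003 -0.001 -1.   ] yang -98.03 zang 171.97
 tool shift mm [24.3 -0.1  1. ]
```

View pics/scene1.png

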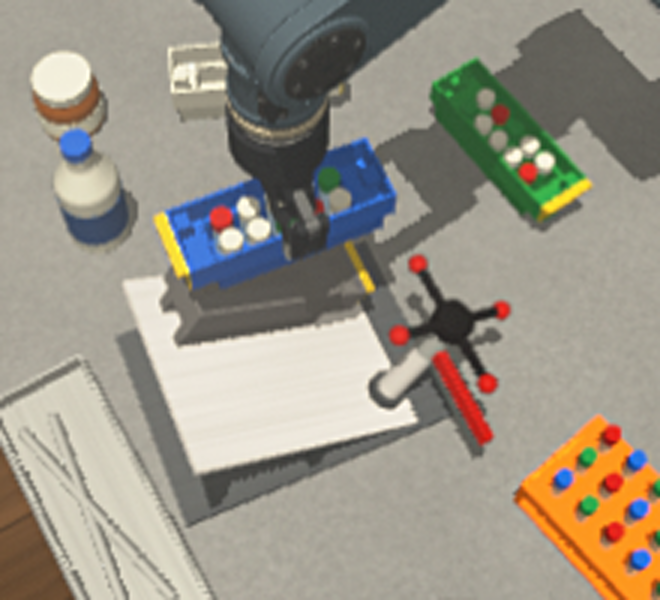

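```bash
python3 -m crank '[[0.05,0.01,0,0.001,0],[0.05,0.01,0,0,0],[0.05,0.005,0,0,0],[0.05,0,0,0,0]]' 30
python3 -m crank '[[0.05,0.002,0,0,0],[0.05,0.002,0,0,0],[0.05,0,0,0,0]]'
python3 -c "
from h import *
plan(tcp_for(28,80,0))"
```

```text
t: 8.85
tcp_pos: [0.6795, 0.1318, 0.1937]
tool_rot: [-0.704, 0.05, 0.706, 0.05]
force: [0.3, 0.5, -3.2]
finger_gap: 0.694
t: 9.15
tcp_pos: [0.6805, 0.1323, 0.1912]
tool_rot: [-0.705, 0.049, 0.705, 0.049]
force: [0.1, 0.4, -2.8]
finger_gap: 0.694
t 9.15 tcp [0.6805 0.1323 0.1912] q6 1.742 F [ 0.1  0.4 -2.8] gap 0.0592 x [-0. -0. -1.] yang -98.02 zang 171.98
 tool shift mm [ 1.7  1.1 -1.2]
```

```bash
python3 -m crank '[[0.05,0.002,0.001,-0.001,0],[0.05,0.001,0,0,0],[0.05,0,0,0,0]]' 30
python3 -c "
from h import *
plan(tcp_for(28,80,0))"
python3 -m crank '[[0.05,0.002,0,0,0],[0.05,0,0,0,0]]' 30
python3 -c "
from h import *
plan(tcp_for(28,80,0))"
```

```text
t: 9.45
tcp_pos: [0.6818, 0.1309, 0.1886]
tool_rot: [0.706, -0.05, -0.705, -0.05]
force: [-0.3, 0.1, -1.9]
finger_gap: 0.695
t 9.45 tcp [0.6818 0.1309 0.1886] q6 1.740 F [-0.3  0.1 -1.9] gap 0.0594 x [ 0.001 -0.    -1.   ] yang -98.04 zang 171.96
 tool shift mm [-0.9 -0.   0.2]
t: 9.65
tcp_pos: [0.6815, 0.131, 0.1877]
tool_rot: [0.706, -0.05, -0.705, -0.049]
force: [-2.8, 0.4, 4.3]
finger_gap: 0.7
t 9.65 tcp [0.6815 0.131  0.1877] q6 1.741 F [-2.8  0.4  4.3] gap 0.0598 x [ 0.001 -0.    -1.   ] yang -98.03 zang 171.97
 tool shift mm [-1.8  0.  -0.1]
```

```bash
python3 -m crank '[[0.05,0.004,0,0.0027,0],[0.05,0.004,0,0.002,0],[0.05,0.003,0,0.0015,0],[0.05,0,0,0,0]]' 25
python3 -c "
from h import *
plan(tcp_for(20,80,-1))"
python3 -m crank '[[0.05,0.004,0,0.0014,0],[0.05,0.004,0,0.0012,0],[0.05,0.002,0,0.0008,0],[0.05,0,0,0,0]]' 25
python3 - <<'E'
from h import *
plan(tcp_for(14,80,-1))
s=snap('scene'); cv2.imwrite('pics/scene2.png',cv2.resize(s['image'][180:380,180:400],None,fx=3,fy=3,interpolation=cv2.INTER_CUBIC))
E
```

```text
t: 10.05
tcp_pos: [0.6755, 0.132, 0.1761]
tool_rot: [0.706, -0.049, -0.705, -0.05]
force: [-2.4, -0.6, 5.2]
finger_gap: 0.698
t 10.05 tcp [0.6755 0.132  0.1761] q6 1.742 F [-2.4 -0.6  5.2] gap 0.0596 x [ 0.002  0.    -1.   ] yang -98.03 zang 171.97
 tool shift mm [-0.2  0.2  0.2]
t: 10.45
tcp_pos: [0.6715, 0.1326, 0.1653]
tool_rot: [-0.705, 0.049, 0.706, 0.05]
force: [-4.5, 0.6, 4.2]
finger_gap: 0.696
t 10.45 tcp [0.6715 0.1326 0.1653] q6 1.743 F [-4.5  0.6  4.2] gap 0.0595 x [-0.001  0.    -1.   ] yang -98.03 zang 171.97
 tool shift mm [-1.4  0.1 -0.4]
```

View pics/scene2.png

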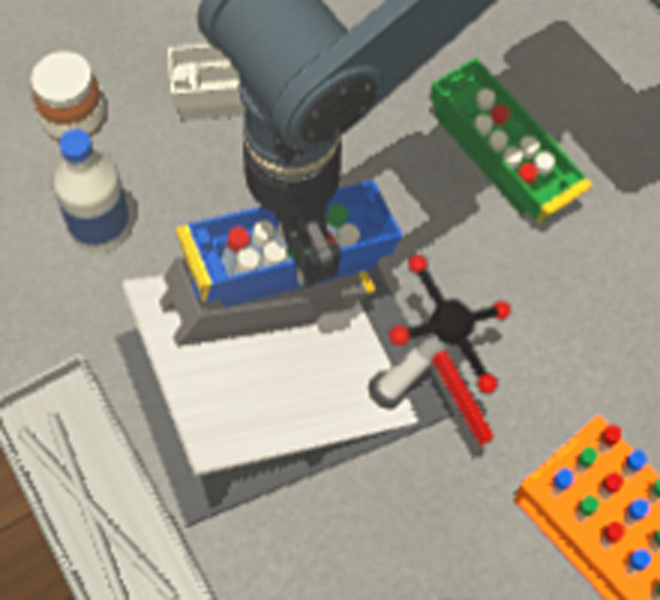

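```bash
python3 -m crank '[[0.05,0.003,0,0,0],[0.05,0.003,0,0,0],[0.05,0.002,0,0,0],[0.05,0,0,0,0]]' 25
python3 -c "
from h import *
plan(tcp_for(7,83,-1))
print(tcp_for(0,83),tcp_for(3,83))"
```

```text
t: 10.9
tcp_pos: [0.6694, 0.1328, 0.1566]
tool_rot: [-0.703, 0.049, 0.708, 0.049]
force: [-7.4, 1.0, 4.4]
finger_gap: 0.693
t 10.90 tcp [0.6694 0.1328 0.1566] q6 1.743 F [-7.4  1.   4.4] gap 0.0592 x [-0.006  0.    -1.   ] yang -98.02 zang 171.98
 tool shift mm [ 0.2  0.1 -2.3]
[0.67017235 0.13261743 0.14550001] [0.67060463 0.13255591 0.15063173]
```

```bash
python3 -m crank '[[0.05,0.003,0,0,0],[0.05,0.003,0,0,0],[0.05,0,0,0,0]]' 25
python3 - <<'E'
from h import *
plan(tcp_for(3,83,-1))
s=snap('wrist'); cv2.imwrite('pics/wrist4.png',s['image'])
s=snap('scene'); cv2.imwrite('pics/scene3.png',cv2.resize(s['image'][220:320,220:340],None,fx=5,fy=5,interpolation=cv2.INTER_CUBIC))
E
```

```text
t: 11.2
tcp_pos: [0.6683, 0.1329, 0.1502]
tool_rot: [-0.702, 0.049, 0.708, 0.049]
force: [-8.7, 0.5, 4.0]
finger_gap: 0.699
t 11.20 tcp [0.6683 0.1329 0.1502] q6 1.743 F [-8.7  0.5  4. ] gap 0.0597 x [-0.009  0.    -1.   ] yang -98.02 zang 171.98
 tool shift mm [ 0.5  0.1 -2.3]
```

View pics/scene3.png

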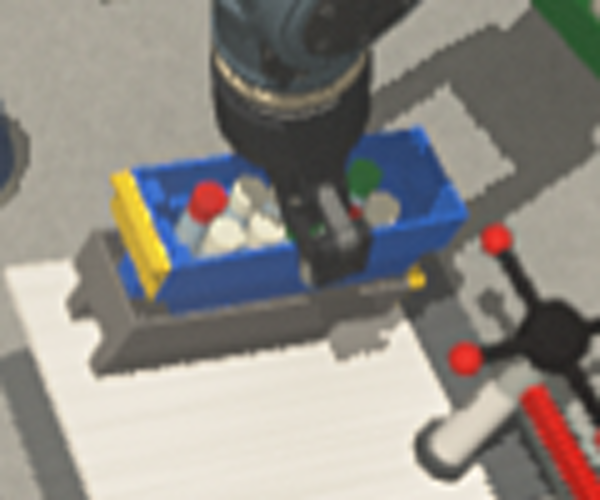

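View pics/wrist4.png

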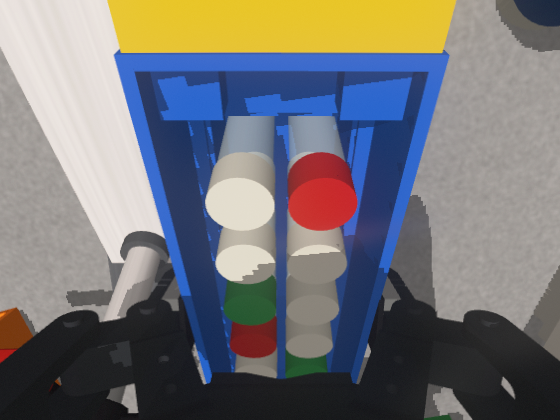

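```bash
cat >> h.py <<'E'
def tilt(s,r0=75,r1=240):
    hsv=cv2.cvtColor(s['image'],cv2.COLOR_BGR2HSV); m=cv2.inRange(hsv,(100,90,40),(130,255,255)); U=[]
    for r in range(r0,r1,4):
        c=np.where(m[r,90:470]>0)[0]+90
        U+= [(c[0]+3,r),(c[0]+5,r),(c[-1]-3,r),(c[-1]-5,r)]
    W=pts(s,U)
    for _ in range(8):
        c=W.mean(0); v=np.linalg.svd(W-c)[2][2]; v*=np.sign(v[2]); d=(W-c)@v; W=W[abs(d)<max(.0012,1.5*np.std(d))]
    print('rim plane n',np.round(v,4),'angle to base n %.2f'%np.degrees(np.arccos(v@n)),'pitch resid %.2f'%np.degrees(np.arcsin(v@ex)),'roll %.2f'%np.degrees(np.arcsin(v@ey)),len(W),'rms',np.std((W-c)@v),'height of rim over base (120 ok)',((np.median(W,0)-base)@n)*1000)
    return W
E
python3 - <<'E'
from h import *
s=snap('wrist');W=tilt(s)
E
```

```text
rim plane n [-0.3967  0.0546  0.9163] angle to base n 4.40 pitch resid 4.39 roll -0.11 165 rms 0.0004929773624006516 height of rim over base (120 ok) 122.18121682868234
```

Run:
```python
from h import *
import pickle
s=snap('wrist');W=tilt(s); pickle.dump(s,open('wrist5.pkl','wb'))
c=W.mean(0); v=np.array([-0.3967,0.0546,0.9163])
hsv=cv2.cvtColor(s['image'],cv2.COLOR_BGR2HSV); y=cv2.inRange(hsv,(18,110,80),(38,255,255))
E=[]
for col in range(150,410,10):
    r=np.where(y[:80,col]>0)[0]; E.append((col,r[-1]+.5))
P=onplane(s,E,v,c); B=np.array([w2b(p) for p in P]); print(B.mean(0),B.std(0), E[0],E[-1], 'y range',B[0],B[-1])
a=np.radians(4.4); u=np.array([np.cos(a),-np.sin(a)]);w=np.array([np.sin(a),np.cos(a)])
q=np.array([B[:,0].mean(),B[:,2].mean()]); print('corner', q-6*u-64*w)
# lateral edges
m=cv2.inRange(hsv,(100,90,40),(130,255,255))
for r in (90,130,170,210):
    cc=np.where(m[r,90:470]>0)[0]+90; b=[w2b(p) for p in onplane(s,[(cc[0]-.5,r),(cc[-1]+.5,r)],v,c)]; print(r,np.round(b,1).tolist())
```

```text
rim plane n [-0.3952  0.058   0.9168] angle to base n 4.46 pitch resid 4.46 roll 0.10 160 rms 0.00043863769725394617 height of rim over base (120 ok) 120.24403239515472
[ 92.57703776   1.22194283 118.75516668] [ 0.06709282 13.30299041  0.02354054] (150, np.float64(52.5)) (400, np.float64(52.5)) y range [ 92.49638606  23.42376507 118.80234179] [ 92.50520594 -20.96846362 118.71972959]
corner [81.68470345 55.40410471]
90 [[85.6, 30.0, 119.3], [85.6, -29.9, 119.2]]
130 [[77.1, 30.0, 120.0], [77.1, -30.0, 119.9]]
170 [[67.2, 30.1, 120.8], [67.2, -29.8, 120.6]]
210 [[55.5, 30.1, 121.7], [55.5, -29.9, 121.5]]
```

```bash
python3 -m crank '[[0.05,0.003,0,-0.001,0],[0.05,0.002,0,0,0],[0.05,0,0,0,0]]' 25
python3 - <<'E'
from h import *
plan(tcp_for(0,83,0))
s=snap('wrist');W=tilt(s)
E
```

```text
t: 11.7
tcp_pos: [0.6678, 0.133, 0.1445]
tool_rot: [-0.701, 0.049, 0.71, 0.049]
force: [-10.4, 1.8, 4.7]
finger_gap: 0.7
t 11.70 tcp [0.6678 0.133  0.1445] q6 1.742 F [-10.4   1.8   4.7] gap 0.0597 x [-0.012  0.001 -1.   ] yang -98.01 zang 171.99
 tool shift mm [-1.   0.  -2.4]
rim plane n [-0.4376  0.0606  0.8971] angle to base n 1.78 pitch resid 1.78 roll -0.09 163 rms 0.0004905176013493888 height of rim over base (120 ok) 121.80455746996023
```

```bash
python3 -m crank '[[0.05,0.002,0,0,0],[0.05,0.002,0,0,0],[0.05,0,0,0,0]]' 25
python3 - <<'E'
from h import *
plan(tcp_for(0,83,0))
s=snap('wrist');W=tilt(s)
E
```

```text
t: 12.05
tcp_pos: [0.6677, 0.133, 0.1425]
tool_rot: [-0.701, 0.049, 0.71, 0.049]
force: [-13.7, 0.6, 12.6]
finger_gap: 0.697
t 12.05 tcp [0.6677 0.133  0.1425] q6 1.742 F [-13.7   0.6  12.6] gap 0.0595 x [-0.012  0.001 -1.   ] yang -98.00 zang 172.00
 tool shift mm [-3.1  0.1 -2.4]
rim plane n [-0.4632  0.0677  0.8837] angle to base n 0.14 pitch resid 0.09 roll 0.10 168 rms 0.0004878459811788362 height of rim over base (120 ok) 119.36927395748366
```

```bash
python3 -m crank '[[0.05,-0.001,0,0.002,0],[0.05,-0.001,0,0.001,0],[0.064,0,0,0,0],[0.072,0,0,0,0],[0.0854,0,0,0,0]]' 20
python3 - <<'E'
from h import *
plan()
s=snap('wrist');W=tilt(s)
cv2.imwrite('pics/wrist6.png',s['image'])
E
```

```text
t: 12.6
tcp_pos: [0.671, 0.1325, 0.1444]
tool_rot: [0.706, -0.05, -0.705, -0.05]
force: [0.8, 0.8, -0.1]
finger_gap: 0.985
t 12.60 tcp [0.671  0.1325 0.1444] q6 1.743 F [ 0.8  0.8 -0.1] gap 0.0841 x [ 0.002  0.    -1.   ] yang -98.05 zang 171.95Traceback (most recent call last):
  File "<stdin>", line 3, in <module>
  File "h.py", line 52, in tilt
    U+= [(c[0]+3,r),(c[0]+5,r),(c[-1]-3,r),(c[-1]-5,r)]
          ~^^^
IndexError: index 0 is out of bounds for axis 0 with size 0
```

Run:
```python
from h import *
s=snap('wrist');cv2.imwrite('pics/wrist6.png',s['image'])
s=snap('scene');cv2.imwrite('pics/scene6.png',cv2.resize(s['image'][180:380,180:400],None,fx=3,fy=3,interpolation=cv2.INTER_CUBIC))
```

```text
(no output)
```

View pics/wrist6.png

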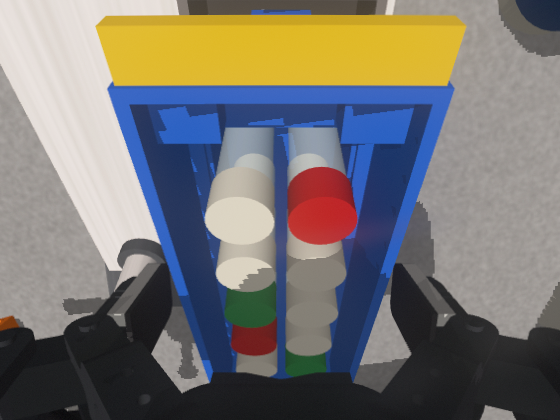

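View pics/scene6.png

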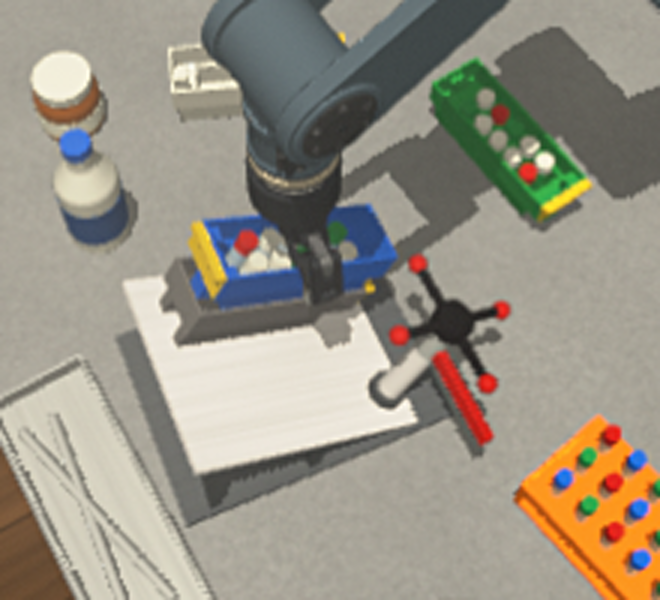

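Run:
```python
from h import *
import pickle
s=snap('wrist');pickle.dump(s,open('wrist7.pkl','wb'));W=tilt(s,110,250)
c=W.mean(0); v=np.linalg.svd(W-c)[2][2]; v*=np.sign(v[2])
hsv=cv2.cvtColor(s['image'],cv2.COLOR_BGR2HSV); y=cv2.inRange(hsv,(18,110,80),(38,255,255))
E=[]
for col in range(150,410,10):
    r=np.where(y[:110,col]>0)[0]; E.append((col,r[-1]+.5))
B=np.array([w2b(p) for p in onplane(s,E,v,c)]); print(B.mean(0),B.std(0),E[0])
m=cv2.inRange(hsv,(100,90,40),(130,255,255))
for r in (130,170,210):
    cc=np.where(m[r,90:470]>0)[0]+90; b=[w2b(p) for p in onplane(s,[(cc[0]-.5,r),(cc[-1]+.5,r)],v,c)]; print(r,np.round(b,1).tolist())
```

```text
rim plane n [-0.4604  0.0601  0.8857] angle to base n 0.45 pitch resid 0.34 roll -0.31 138 rms 0.00041310499147479573 height of rim over base (120 ok) 119.78890053922979
[ 88.57072935   0.990844   119.5513974 ] [ 0.03019569 12.80991396  0.06811519] (150, np.float64(82.5))
130 [[79.2, 30.0, 119.8], [79.1, -29.9, 119.4]]
170 [[69.7, 30.1, 119.8], [69.5, -30.1, 119.5]]
210 [[58.1, 30.0, 119.9], [57.9, -30.0, 119.6]]
```

```bash
python3 -m crank '[[0.0854,-0.02,0,0,0],[0.0854,-0.04,0,0,0],[0.0854,-0.04,0,0,0],[0.0854,-0.03,0,0,0],[0.02,0,0,0,0]]' 30
python3 - <<'E'
from h import *
hub=b2w(-108,105,125)
pk=lambda th,r=45,d=15: hub+(r*np.cos(np.radians(th))*ex+r*np.sin(np.radians(th))*ey)/1000-np.array([0,0,d/1000])
st,M=plan(pk(-45,45,-45))
prev=pk(-45)
print(np.round(M.T@(pk(-45)-pk(-45,45,-45))*1000,1))
M0=np.c_[[0,0,-1],-ey,np.cross([0,0,-1],-ey)]
for th in range(-30,181,15):
    p=pk(th); print(th,np.round(p,4),np.round(M0.T@(p-prev)*1000,1)); prev=p
s=snap('scene');cv2.imwrite('pics/scene8.png',cv2.resize(s['image'][180:380,180:400],None,fx=3,fy=3,interpolation=cv2.INTER_CUBIC))
E
```

```text
t: 13.3
tcp_pos: [0.6732, 0.1329, 0.2808]
tool_rot: [0.71, -0.049, -0.701, -0.05]
force: [0.7, -0.3, 0.4]
finger_gap: 0.859
t 13.30 tcp [0.6732 0.1329 0.2808] q6 1.743 F [ 0.7 -0.3  0.4] gap 0.0734 x [ 0.012  0.    -1.   ] yang -98.02 zang 171.98
 tool shift mm [ 87.1 -72.4  78.7]
[60.   0.1  0.7]
-30 [0.6141 0.2239 0.1363] [-3.4 -9.3 -6.3]
-15 [0.6195 0.2341 0.1384] [ -2.1 -10.9  -4. ]
0 [0.6225 0.2455 0.1391] [ -0.7 -11.6  -1.4]
15 [0.6228 0.2572 0.1384] [  0.7 -11.6   1.4]
30 [0.6204 0.2685 0.1363] [  2.1 -10.9   4. ]
45 [0.6155 0.2786 0.1329] [ 3.4 -9.3  6.3]
60 [0.6083 0.2868 0.1285] [ 4.4 -7.2  8.2]
75 [0.5995 0.2926 0.1235] [ 5.1 -4.5  9.6]
90 [0.5895 0.2956 0.118 ] [ 5.5 -1.5 10.3]
105 [0.5791 0.2955 0.1125] [ 5.5  1.5 10.3]
120 [0.569  0.2924 0.1074] [5.1 4.5 9.6]
135 [0.5598 0.2865 0.103 ] [4.4 7.2 8.2]
150 [0.5523 0.2782 0.0997] [3.4 9.3 6.3]
165 [0.5468 0.268  0.0976] [ 2.1 10.9  4. ]
180 [0.5438 0.2567 0.0969] [ 0.7 11.6  1.4]
```

View pics/scene8.png

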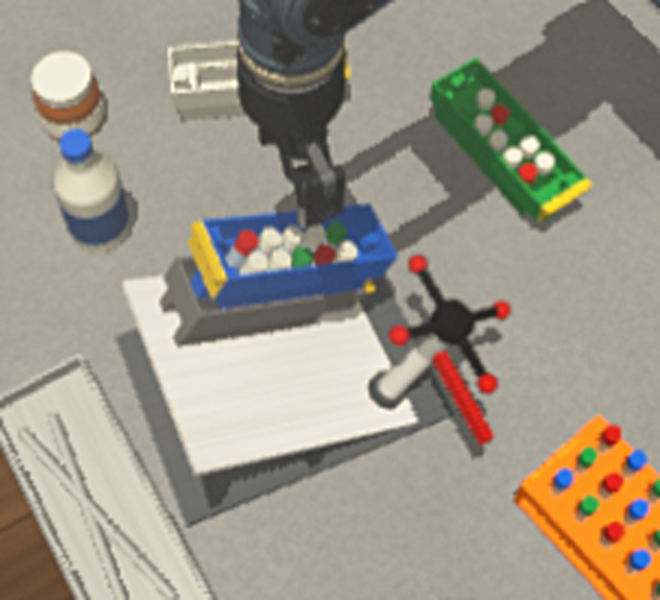

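```bash
python3 -m crank '[[0,0,-0.018,0.02,0],[0,0.02,-0.018,0.02,0],[0,0.03,-0.018,0.02,0],[0,0.03,-0.018,0.019,0],[0,0.005,0,0,0]]' 30
python3 -m crank '[[0,0,0,0,0],[0,0,0,0,0]]'
python3 - <<'E'
from h import *
hub=b2w(-108,105,125)
pk=lambda th,r=45,d=15: hub+(r*np.cos(np.radians(th))*ex+r*np.sin(np.radians(th))*ey)/1000-np.array([0,0,d/1000])
st,M=plan(pk(-45,45,15))
s=snap('wrist');cv2.imwrite('pics/wrist8.png',s['image'])
E
```

```text
t: 13.85
tcp_pos: [0.595, 0.2167, 0.1834]
tool_rot: [-0.701, 0.049, 0.71, 0.048]
force: [-0.3, -0.6, 0.3]
finger_gap: 0.004
t: 14.05
tcp_pos: [0.6029, 0.2145, 0.1895]
tool_rot: [0.706, -0.05, -0.705, -0.05]
force: [0.5, 0.2, 0.0]
finger_gap: -0.005
t 14.05 tcp [0.6029 0.2145 0.1895] q6 1.879 F [0.5 0.2 0. ] gap -0.0004 x [ 0.001 -0.    -1.   ] yang -98.06 zang 171.94
 tool shift mm [56.6 -1.6 -3.3]
```

View pics/wrist8.png

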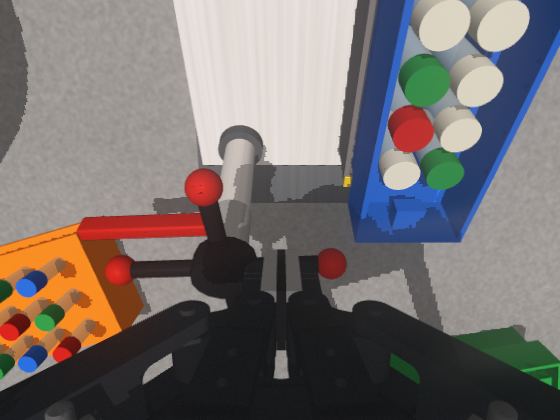

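```bash
python3 -m crank '[[0,0.02,-0.001,-0.003,0],[0,0.02,-0.001,0,0],[0,0.015,0,0,0],[0,0.004,0,0,0],[0,0,0,0,0]]' 30
cat >> h.py <<'E'
hub=b2w(-108,105,125)
pk=lambda th,r=45,d=18: hub+(r*np.cos(np.radians(th))*ex+r*np.sin(np.radians(th))*ey)/1000-np.array([0,0,d/1000])
def wheel():
    P=manip.sense()['tcp_pos']; b=w2b(P)-[-108,105,125]; # follow vertical line up to plane
    d=-b[2]/n[2]; q=b+d*np.array([np.sin(np.radians(28)),0,np.cos(np.radians(28))])
    print('peg angle %.1f r %.1f depth %.1f'%(np.degrees(np.arctan2(q[1],q[0])),np.hypot(q[0],q[1]),d))
E
python3 -c "
from h import *
plan(pk(-20)); wheel()"
```

```text
t: 14.6
tcp_pos: [0.6052, 0.2161, 0.1301]
tool_rot: [-0.705, 0.05, 0.706, 0.05]
force: [-0.4, 0.5, 0.2]
finger_gap: -0.001
t 14.60 tcp [0.6052 0.2161 0.1301] q6 1.881 F [-0.4  0.5  0.2] gap -0.0001 x [-0. -0. -1.] yang -98.07 zang 171.93
 tool shift mm [ -4.8 -16.1 -10.6]
peg angle -46.1 r 43.7 depth 17.1
```

Clear of contact. Sweep in 15° steps.

```bash
python3 -m crank '[[0,-0.0034,-0.0093,-0.0073,0],[0,-0.0021,-0.0109,-0.004,0],[0,-0.0007,-0.0116,-0.0014,0],[0,0.001,-0.0116,0.0014,0],[0,0,0,0,0]]' 30
python3 - <<'E'
from h import *
plan(pk(15)); wheel()
s=snap('scene');cv2.imwrite('pics/scene9.png',cv2.resize(s['image'][180:380,180:400],None,fx=3,fy=3,interpolation=cv2.INTER_CUBIC))
E
```

```text
t: 15.1
tcp_pos: [0.6229, 0.2601, 0.1357]
tool_rot: [0.706, -0.048, -0.705, -0.05]
force: [-0.0, -0.4, -0.9]
finger_gap: 0.002
t 15.10 tcp [0.6229 0.2601 0.1357] q6 1.939 F [-0.  -0.4 -0.9] gap 0.0002 x [ 0.002  0.002 -1.   ] yang -97.96 zang 172.04
 tool shift mm [ 0.3  2.9 -0.3]
peg angle 18.7 r 45.5 depth 17.6
```

View pics/scene9.png

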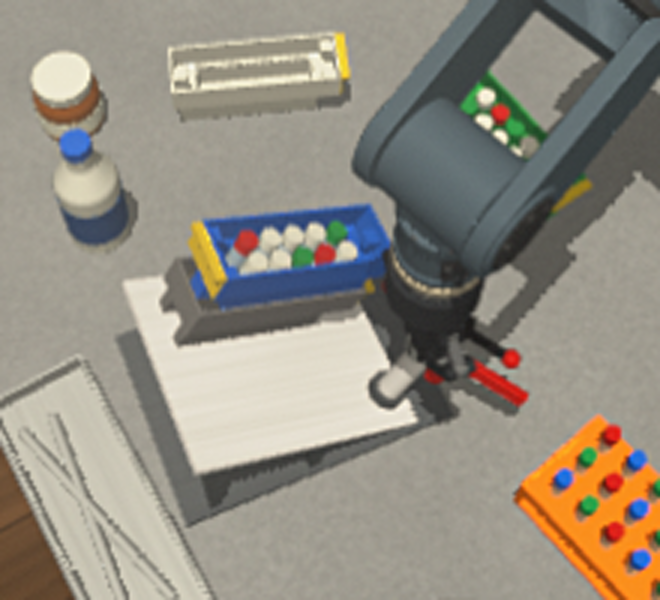

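```bash
python3 -m crank '[[0,0.003,-0.0079,0.004,0],[0,0.004,-0.0093,0.0063,0],[0,0.005,-0.0072,0.0082,0],[0,0.0055,-0.0045,0.0096,0],[0,0,0,0,0]]' 30
python3 - <<'E'
from h import *
plan(pk(75)); wheel()
E
```

```text
t: 15.65
tcp_pos: [0.5977, 0.292, 0.1174]
tool_rot: [0.705, -0.049, -0.705, -0.05]
force: [1.6, -0.2, -1.6]
finger_gap: 0.002
t 15.65 tcp [0.5977 0.292  0.1174] q6 1.996 F [ 1.6 -0.2 -1.6] gap 0.0002 x [ 0.     0.001 -1.   ] yang -97.98 zang 172.02
 tool shift mm [-3.1 -0.8 -1.6]
peg angle 77.0 r 43.7 depth 20.2
```

```bash
python3 -m crank '[[0,0.0055,-0.002,0.0103,0],[0,0.0055,0.001,0.0103,0],[0,0.0048,0.0045,0.0096,0],[0,0.0042,0.0072,0.0082,0],[0,0,0,0,0]]' 30
python3 - <<'E'
from h import *
plan(pk(135)); wheel()
s=snap('scene');cv2.imwrite('pics/scene10.png',cv2.resize(s['image'][180:380,180:400],None,fx=3,fy=3,interpolation=cv2.INTER_CUBIC))
E
```

```text
t: 16.15
tcp_pos: [0.5583, 0.286, 0.0983]
tool_rot: [-0.705, 0.049, 0.705, 0.05]
force: [1.0, 1.2, 0.7]
finger_gap: -0.001
t 16.15 tcp [0.5583 0.286  0.0983] q6 2.005 F [1.  1.2 0.7] gap -0.0001 x [-0.     0.002 -1.   ] yang -98.08 zang 171.92
 tool shift mm [-1.8 -0.7 -1.5]
peg angle 137.1 r 45.7 depth 19.0
```

View pics/scene10.png

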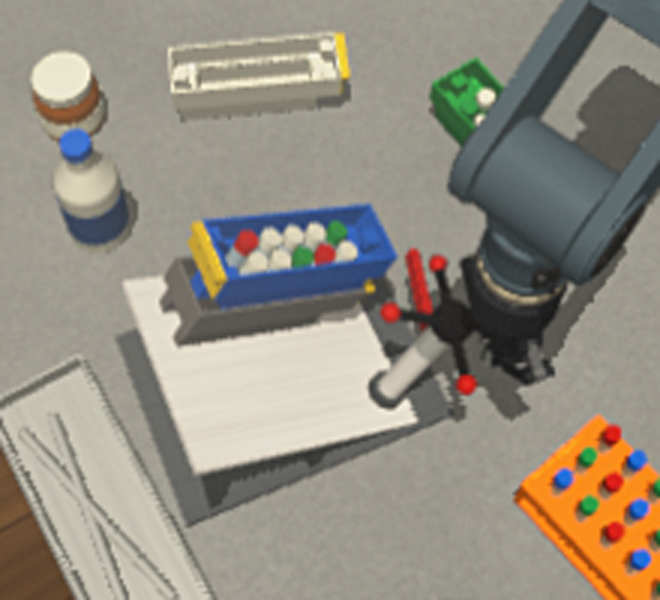

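```bash
python3 -m crank '[[0,0.003,0.009,0.0055,0],[0,0.0015,0.007,0.002,0],[0,0,0,0,0]]' 30
python3 - <<'E'
from h import *
plan(pk(155)); wheel()
E
python3 -m crank '[[0,0.0005,0.004,0.001,0],[0,0.0005,0.004,0.001,0],[0,0,0,0,0]]' 30
python3 - <<'E'
from h import *
plan(pk(165)); wheel()
s=snap('scene');cv2.imwrite('pics/scene11.png',cv2.resize(s['image'][180:380,180:400],None,fx=3,fy=3,interpolation=cv2.INTER_CUBIC))
E
```

```text
t: 16.5
tcp_pos: [0.551, 0.2739, 0.0946]
tool_rot: [0.707, -0.048, -0.704, -0.054]
force: [2.9, 12.0, 1.5]
finger_gap: -0.001
t 16.50 tcp [0.551  0.2739 0.0946] q6 1.986 F [ 2.9 12.   1.5] gap -0.0001 x [ 0.005  0.008 -1.   ] yang -98.21 zang 171.79
 tool shift mm [-1.2 -1.   0.9]
peg angle 155.6 r 43.7 depth 19.7
t: 16.8
tcp_pos: [0.5511, 0.2735, 0.0948]
tool_rot: [0.71, -0.044, -0.7, -0.059]
force: [5.6, 33.2, -0.5]
finger_gap: -0.001
t 16.80 tcp [0.5511 0.2735 0.0948] q6 1.975 F [ 5.6 33.2 -0.5] gap -0.0001 x [ 0.015  0.021 -1.   ] yang -98.37 zang 171.61
 tool shift mm [0.1 6.1 3.5]
peg angle 155.8 r 43.3 depth 19.6
```

View pics/scene11.png

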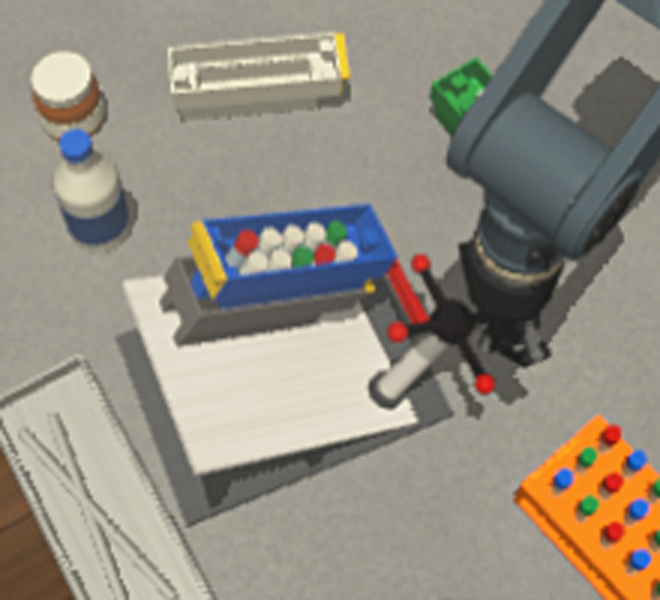

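```bash
python3 -m crank '[[0,0,-0.008,-0.001,0],[0,0,-0.01,0,0],[0,-0.02,0,0,0],[0,-0.04,0,0,0],[0,-0.045,0,0,0]]' 30
python3 -m crank '[[0,-0.03,-0.04,0,0],[0,-0.02,-0.04,0,0],[0,-0.02,-0.04,0,0],[0,0,-0.03,0,0],[0,0,0,0,0]]' 30
python3 - <<'E'
from h import *
import pickle
plan()
s=snap('scene');pickle.dump(s,open('sceneF.pkl','wb'));cv2.imwrite('pics/scene12.png',s['image'][150:380,150:450].repeat(2,0).repeat(2,1))
s=snap('top');pickle.dump(s,open('topF.pkl','wb'));cv2.imwrite('pics/top12.png',cv2.resize(s['image'][120:300,140:460],None,fx=2.5,fy=2.5,interpolation=cv2.INTER_CUBIC))
P=np.array([b2w(-108,105,125)]+[b2w(-108+67*np.cos(a),105+67*np.sin(a),125) for a in np.radians([0,90,180,270])]+[b2w(-108,5,90)])
print(np.round(proj(s,P),1))
hsv=cv2.cvtColor(s['image'],cv2.COLOR_BGR2HSV); m=cv2.inRange(hsv,(0,150,80),(8,255,255))|cv2.inRange(hsv,(172,150,80),(180,255,255))
m[:, :150]=0; m[:,245:]=0; m[:180]=0; m[250:]=0
k,_,stt,ce=cv2.connectedComponentsWithStats(m)
for i in range(1,k): print(stt[i][4],np.round(ce[i],1), np.round(w2b(pts(s,[ce[i]])[0]),0))
E
```

```text
t: 17.35
tcp_pos: [0.5466, 0.2789, 0.1958]
tool_rot: [-0.702, 0.051, 0.708, 0.048]
force: [-0.0, -0.4, 0.6]
finger_gap: -0.001
t: 17.85
tcp_pos: [0.5695, 0.4316, 0.2667]
tool_rot: [-0.705, 0.049, 0.706, 0.048]
force: [0.0, -0.1, 0.2]
finger_gap: 0.002
t 17.85 tcp [0.5695 0.4316 0.2667] q6 2.200 F [ 0.  -0.1  0.2] gap 0.0002 x [-0.002 -0.    -1.   ] yang -97.86 zang 172.14
[[184.3 210.5]
 [184.9 188.7]
 [162.  207.7]
 [183.8 231.5]
 [206.8 213.4]
 [220.5 210.6]]
33 [219.1 186.5] [-27.  10. 110.]
22 [185.  191.1] [-46. 103. 130.]
22 [164.  208.5] [-106.  163.  133.]
136 [204.6 210.2] [-110.   51.   98.]
18 [184.2 230.5] [-170.  103.  128.]
```

View pics/scene12.png

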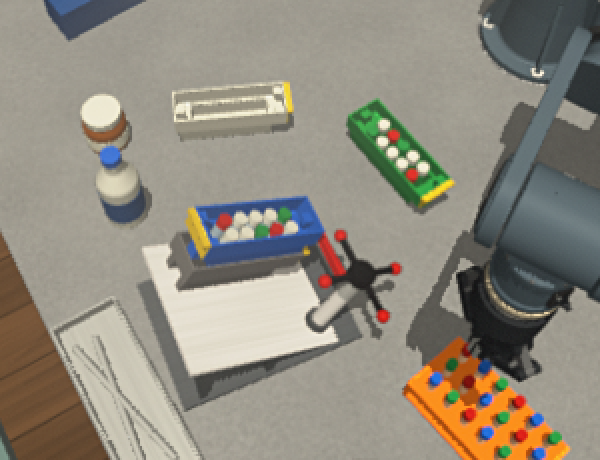

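View pics/top12.png

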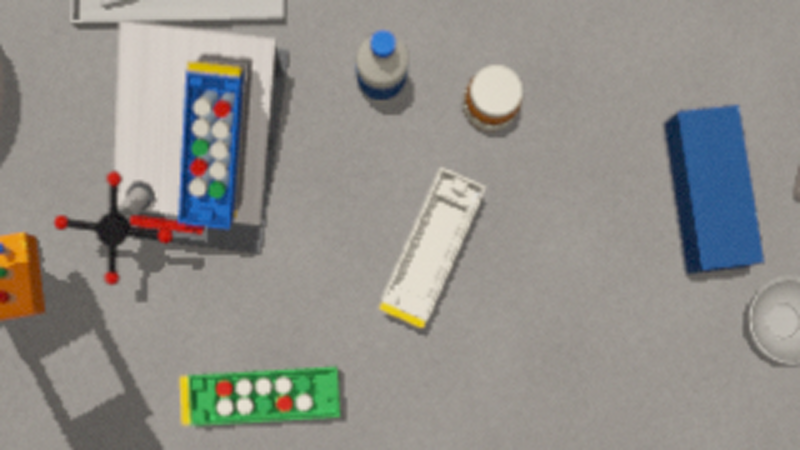

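Run:
```python
from h import *
import pickle
for f in ('top0','topF'):
    s=pickle.load(open(f+'.pkl','rb'))
    hsv=cv2.cvtColor(s['image'],cv2.COLOR_BGR2HSV); m=cv2.inRange(hsv,(0,150,80),(8,255,255))|cv2.inRange(hsv,(172,150,80),(180,255,255))
    m[:, :150]=0; m[:,214:]=0; m[:180]=0; m[250:]=0
    k,_,stt,ce=cv2.connectedComponentsWithStats(m)
    for i in range(1,k):
        b=w2b(onplane(s,[ce[i]],n,hub)[0])-[-108,105,125]
        print(f,stt[i][4],np.round(ce[i],1),np.round(b,1),'ang %.1f'%np.degrees(np.arctan2(b[1],b[0])))
a,b=[pickle.load(open(f+'.pkl','rb'))['image'] for f in ('top0','topF')]
d=(cv2.absdiff(a,b).max(2)>45).astype(np.uint8); k,_,stt,ce=cv2.connectedComponentsWithStats(d)
for i in range(1,k):
    if stt[i][4]>25: print('diff',stt[i])
s=pickle.load(open('topF.pkl','rb'))
y=cv2.inRange(cv2.cvtColor(s['image'],cv2.COLOR_BGR2HSV),(18,110,80),(38,255,255)); q=np.argwhere(y[140:155,205:245]>0)[:,::-1]+[205,140]; print('blue lip in base',np.round(np.median([w2b(p) for p in pts(s,q)],0),1))
```

```text
top0 22 [184.  191.1] [59.5  2.3 -0. ] ang 2.3
top0 112 [167.7 206.4] [ 6.1 49.7 -0. ] ang 83.0
top0 26 [205.5 213. ] [  0.8 -63.    0. ] ang -89.2
top0 18 [185.3 230.7] [-63.7  -4.7  -0. ] ang -175.8
topF 22 [185.  191.1] [59.9 -0.6 -0. ] ang -0.6
topF 22 [164.  208.5] [-1.8 60.8 -0. ] ang 91.7
topF 120 [202.9 210.1] [  8.9 -55.   -0. ] ang -80.8
topF 18 [184.2 230.5] [-63.6  -1.3  -0. ] ang -178.8
diff [ 192  145   46   69 1457]
diff [    0   160   128   260 19084]
diff [241 165   6  45 109]
diff [ 372  187   23   66 1289]
diff [156 203  27   6 111]
diff [162 211  17   6  52]
diff [204 214  38   8 101]
diff [128 225  25  22 247]
diff [ 143  229  102  170 5215]
diff [ 104  327   90   93 2417]
diff [ 14 377  32  43 837]
diff [288 379   7   5  26]
diff [  0 395  10  12  34]
diff [310 401  14  19 138]
diff [266 403  14   4  38]
diff [222 404   8  11  33]
blue lip in base [ 91.8  -4.3 117. ]
```

```bash
python3 -m crank '[[0,-0.03,0.035,-0.02,0],[0,-0.03,0.035,-0.02,0],[0,-0.03,0.035,-0.02,0],[0,0,0.03,-0.02,0],[0,0,0,0,0]]' 30
python3 -m crank '[[0,0,0,0,0],[0,0,0,0,0]]' 30
python3 - <<'E'
from h import *
plan()
s=snap('wrist')
L=[b2w(-108+67*np.cos(a),105+67*np.sin(a),125) for a in np.radians([0,90,180,270])]+[b2w(-108,5,97)]+[b2w(x-1.4,y,120) for x,y in ((90,30),(90,-30),(-90,30),(-90,-30))]
im=s['image'].copy()
for p in proj(s,L): cv2.circle(im,tuple(int(round(a)) for a in p),3,(0,255,255),-1)
cv2.imwrite('pics/wristF.png',im)
E
```

```text
t: 18.45
tcp_pos: [0.6325, 0.2777, 0.3573]
tool_rot: [0.705, -0.054, -0.705, -0.051]
force: [0.4, -0.2, -0.2]
finger_gap: -0.001
t: 18.65
tcp_pos: [0.6295, 0.2843, 0.3557]
tool_rot: [-0.704, 0.05, 0.707, 0.049]
force: [0.4, -0.5, -0.1]
finger_gap: -0.001
t 18.65 tcp [0.6295 0.2843 0.3557] q6 1.974 F [ 0.4 -0.5 -0.1] gap -0.0001 x [-0.004 -0.001 -1.   ] yang -98.06 zang 171.94
```

View pics/wristF.png

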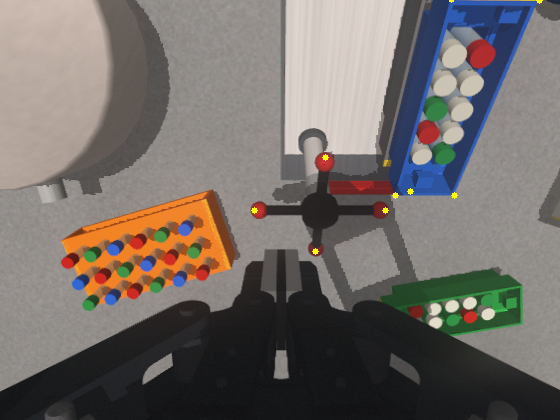

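```bash
python3 -c "
from station import manip
print(manip.sign_off())"
```

```text
the job is handed in; nothing more can be done
None
```

The blue tote is stacked on the grey tote, turned end for end, and the gate is closed. I handed the job in at about 19 s of the 58 s allowed.

**Stacking:** I gripped the tote across its middle and turned it 180°. I lowered it level until the yellow-end toe touched the uphill lug, then pivoted it in the fingers down onto the slope and let go. After release the wrist camera put it 1.4 mm off the seat along the slope, with play of 3 mm. The rim was 119.6 mm above the grey tote's base (120 expected), and the tilt was within 0.5°.

**Gate:** With the fingers shut I pushed one spoke anticlockwise in a single sweep until it stopped. The wrist force rose from 12 to 33 N with no further movement, which is the highest I saw in the whole job. In the last wrist picture the spokes and the tote corners matched the closed, seated positions to within a pixel or two.

**Disagreements:** The top camera read the closed spokes about 1° off and placed objects about 3 mm differently from the wrist camera. I trusted the wrist camera and the firm stop. The tote also slid about 1–3 mm downhill when I let go, staying within its play.

**Other objects:** In the last pictures the white and green totes, jar, bottle, bowl and glove box look the same as at the start. I made no separate measurement of the orange rack, and the arm did not come near it.

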